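# Line up the jars by size on the jar board

### The arm

A 6-joint arm with a two-finger parallel gripper is mounted at the origin on a cart in front of the work surface, level with it; the furniture and walls round the work are solid. World frame = base frame: x ahead of the robot, y to its left, z up, the work surface at z = 0. Lengths are in mm, angles in degrees, forces in N, time in s.
With the tool pointing down it reaches from about 400 to 925 mm from the base axis. Payload 12.5 kg.
Tool frame: the origin (TCP) lies midway between the tips of the shut fingers; the grasp point (between the pads) lies 19 mm behind it; z points along the fingers, y is the direction in which the jaws open and shut (so a half turn about z gives the same grasp; the last joint's range is limited). The gripper opens to 95 mm and grips with 3 to 60 N. Pads are 20 mm wide; open, the fingers measure 119 mm over their backs; the gripper's body (75 mm by 180 mm) begins 59 mm behind the grasp point.
Start: joints at [61.043, 28.126, 89.318, -0, 62.55, -6.05], TCP at [243.257, 575.737, 214.661] pointing down, gripper open.
Joint ranges: [-177.58, 177.58], [-47.91, 125.51], [2.72, 160], [-65.01, 245.01], [3.68, 167.84], [-153.87, 153.87]. Speed limits (degrees/s): [127.2, 127.2, 159.86, 180, 180, 180].

### API

Orientations are given as [roll, pitch, yaw] about the fixed x, y, z axes, in that order (R = Rz(yaw) Ry(pitch) Rx(roll)).
In Python, from station import manip, vision gives the robot as it stands.
- The arm moves only by the shell command python3 -m creep 'ROWS' [FORCE]. ROWS is JSON, a list that holds one entry, the list of rows, each a list of 7 numbers: the turn, a rotation vector about the tool's x, y, z in degrees, then the shift along the tool's x, y, z in cm, then the finger opening in cm, from 0 to 9.51. A call has 1 to 20 rows; each row shifts and turns the pose as measured when the row begins, along the tool's axes as they then stand; what a row does not reach is not made up. A row lasts 1/10 s, in which the tool goes at most 50 mm and 8.59 degrees, less where a joint would pass 70% of its speed; a pose out of reach is approached as far as the arm can. A call is refused whole if a number of a shift passes 5 or a number of a turn 8.59, either way. A call with a gripper value outside its range is refused whole. The fingers move at their own pace and stop on an object; FORCE is the grip in N (left out, the last holds). Time passes only in rows, so rows that do not move let the fingers close. It gives the time, the measured TCP pose, the force and the opening at its end, in the units of the state.
- manip.state(): the state, without advancing time (a new reading comes with each control period).
- vision.camera(name): name is "scene" or "side" or "wrist"; returns (picture, depth): 480x640x3 uint8, red, green, blue; 480x640 float32, mm along the optical axis (not along the pixel's ray), 0 where there is no reading.
- vision.camera_info(name): a dict with "intrinsics" (3x3 intrinsics, pixels), "world_to_cam" (4x4, takes a point from world to camera coordinates). Camera axes: x right, y down, z forward; pixel columns grow to the right and rows downward; lengths in mm; the calibration is good to about 2 mm. A picture is of the moment at which its call begins: read the wrist's pose just before it. camera_info takes no time and is no camera call; for the wrist camera it gives the pose at the moment of the call.
- manip.hand_in(): hands the job in, once; it reports no verdict.
The state is a dict: "t": time; "qpos": joint angles; "dq": joint speeds; "effort": joint torques, N m; "position": TCP position; "ee_rot": TCP orientation; "contact_force": force on the tool from outside, world axes, zero at the start; "wrist_torque": the same for the moment, N m; "gripper_width": finger opening in mm.
Only numpy, scipy, OpenCV 4.12 (cv2) and the standard library are available. Lean on these libraries where they do the work, as an engineer would, in place of code of your own. Each camera call takes 0.05 s, during which the arm holds its last target.

### The job

Tidy the painting jars onto the low wooden board: stand the amber drier bottle, the violet jar, the orange jar and the glass medium jar upright on the four round cork marks, one centred on each, in order of size from the narrowest at the red end of the board to the widest at the blue end. Set them down gently, and leave the teal jar where it stands; it is still in use.

Things in the scene. Friction and masses are not known exactly. Their poses are not given: they have to be found in the camera images.
- drier_bottle: Small round amber-brown bottle with a narrower black screw cap, 31 mm across the body, 74 mm high; the body is straight up to about 45 mm, so grasp it below that. The narrowest of the four. Stands upright on the table at the start; origin at the centre of its underside, z up the jar. Rigid, one piece (lid fixed on).
- jar_violet: Small round paint jar with a violet band and violet paint showing, white lid; 50 mm across, 58 mm high. The second narrowest. Stands upright on the table at the start; origin at the centre of its underside, z up the jar. Rigid, one piece (lid fixed on).
- jar_orange: Round paint jar with an orange band and orange paint showing, white lid; 58 mm across, 66 mm high. The third. Stands upright on the table at the start; origin at the centre of its underside, z up the jar. Rigid, one piece (lid fixed on).
- medium_jar: Open clear glass jar with a pale deposit in it, 62 mm across, 74 mm high. The widest. Grasp it from outside. Stands upright on the table at the start; origin at the centre of its underside, z up the jar.
- jar_teal: Bystander, to be left alone: loose round paint jar with a teal band and a black lid, 58 mm across, 66 mm high, standing among the others. Origin at the centre of its underside.
- board: Fixed low light-wood board, slanted differently each time: x -50 to +68 mm, y -180 to +180 mm, flat top 18 mm above its underside, dark lip 8 mm higher along the far edge (x 60 to 68). Four flush round cork marks, 72 mm across with dark rims, at x = 0, y = -126, -42, +42, +126 mm. Origin at the middle of the row, on the underside (table level); x points away from the robot, z up.
- red_end: Bright red painted strip, 100 x 20 x 8 mm, fixed on top of the board across one of its ends, 168 mm from the middle; it may be at either end. It marks where the narrowest goes. Origin at the centre of its underside.
- blue_end: Blue painted strip of the same size, fixed across the board's other end. It marks where the widest goes. Origin at the centre of its underside.
Mind the look-alikes: they are no part of the job. Leave any yellow look-alike of the drier_bottle alone.

How it is judged:
By the outcome, as a careful person would: the job done as asked, in the order asked, and still so for the second after the job is handed in, with the robot touching nothing.
It also fails if it takes over 96 s, if anything falls off the work surface, if the arm or the gripper's body presses on something with over 40 N, if the wrist force passes 120 N, or if a joint passes its speed limit or range.

## Working session

There is one attempt and no reset: what is moved stays moved. The work goes in short steps, Python scripts to look and compute and a shell command to move; the robot and the scene stay as the last step left them, time stands still between calls to the robot, and variables do not carry over. Pictures are saved under pics/ and viewed, and the job is handed in when it is done.

```bash
ls; mkdir -p pics; python3 - <<'E'
from station import manip, vision
import cv2, numpy as np
print(manip.state())
for n in ["scene","side","wrist"]:
    i=vision.camera_info(n); p,d=vision.camera(n)
    cv2.imwrite(f"pics/{n}0.png",p[:,:,::-1]); np.savez(f"pics/{n}0.npz",p=p,d=d,K=i["intrinsics"],T=i["world_to_cam"])
    print(n,np.array(i["intrinsics"]).round(1).tolist(),np.array(i["world_to_cam"]).round(3).tolist())
E
```

```text
pics
{'t': 0.0, 'qpos': array([ 6.10419838e+01,  2.81629624e+01,  8.93506035e+01,  1.77887715e-03,
        6.25497742e+01, -6.05099697e+00]), 'dq': array([-0.00483743, -0.01925335,  0.00243857, -0.11901768, -0.00904869,
       -0.02275559]), 'effort': array([ 1.07545438e-03, -6.12640715e+01, -2.58184147e+01,  6.92968885e-02,
        4.81116876e-02, -1.19804708e-04]), 'position': array([243.1291271 , 575.50061149, 214.07172832]), 'ee_rot': array([-1.79937179e+02, -8.24581002e-03,  1.57092155e+02]), 'contact_force': array([-0.10179749,  1.01866237,  0.36510877]), 'wrist_torque': array([-0.02112943, -0.01395261,  0.04517995]), 'gripper_width': 94.73857722408205}
scene [[523.3, 0.0, 324.0], [0.0, 523.3, 242.2], [0.0, 0.0, 1.0]] [[0.514, -0.858, -0.018, -457.173], [-0.65, -0.375, -0.661, 287.165], [0.56, 0.351, -0.75, 836.237], [0.0, 0.0, 0.0, 1.0]]
side [[558.7, 0.0, 305.8], [0.0, 558.7, 246.9], [0.0, 0.0, 1.0]] [[-0.944, -0.331, 0.003, 409.415], [-0.213, 0.602, -0.77, 280.771], [0.253, -0.727, -0.638, 672.093], [0.0, 0.0, 0.0, 1.0]]
wrist [[336.4, 0.0, 314.9], [0.0, 336.4, 243.5], [0.0, 0.0, 1.0]] [[0.389, 0.921, 0.0, -625.326], [0.888, -0.375, 0.265, -31.718], [0.244, -0.103, -0.964, 391.798], [0.0, 0.0, 0.0, 1.0]]
```

View pics/scene0.png

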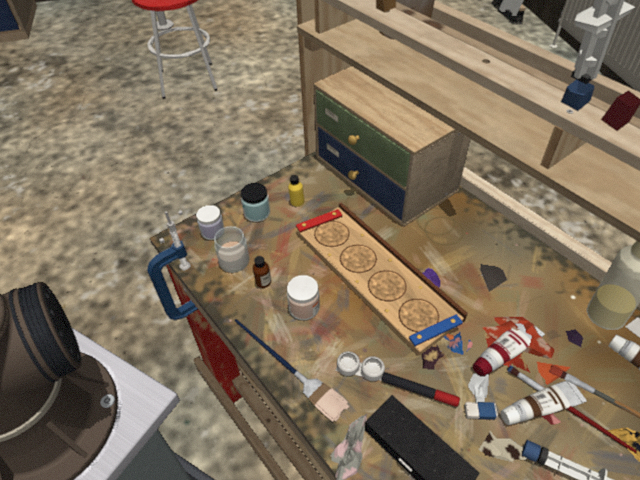

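View pics/side0.png

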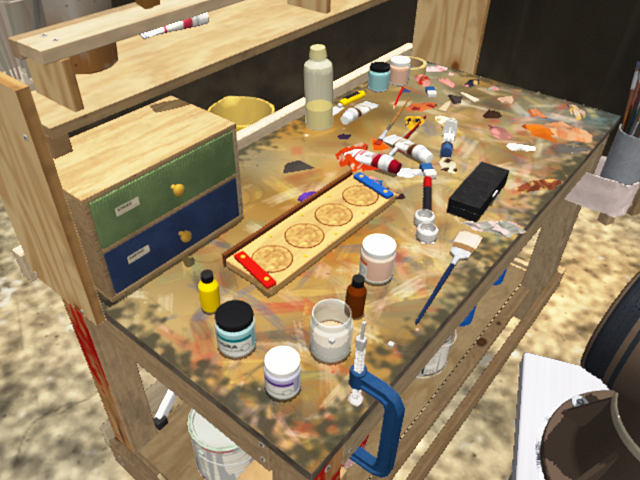

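View pics/wrist0.png

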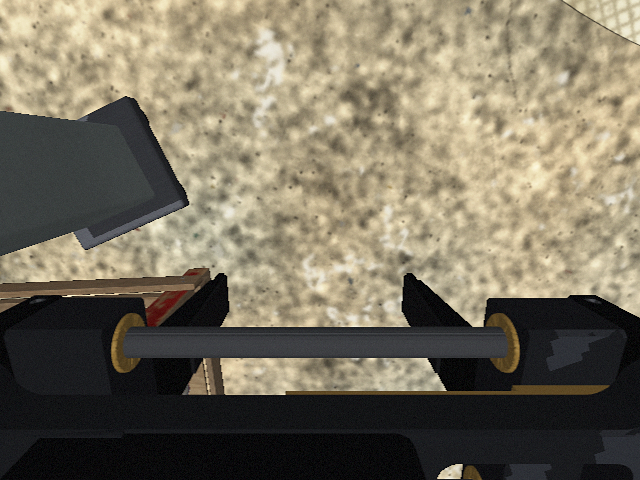

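The scene view shows the board with its red end at (322,220) and its blue end at (437,330). The violet jar is at (209,221), glass at (232,248), amber at (261,271), orange at (303,297), teal at (255,202) and the yellow look-alike at (296,190). A clamp sits at (170,280), at the table edge. In the side view, the order along the board from red to blue is (270,258) to (360,195).

```bash
cat > h.py <<'E'
import cv2, numpy as np
from station import manip, vision
def load(f):
    z=np.load(f); return z['p'],z['d'],z['K'],z['T']
def grab(n,tag):
    i=vision.camera_info(n); p,d=vision.camera(n)
    K=np.array(i["intrinsics"]);T=np.array(i["world_to_cam"])
    cv2.imwrite(f"pics/{tag}.png",p[:,:,::-1]); np.savez(f"pics/{tag}.npz",p=p,d=d,K=K,T=T)
    return p,d,K,T
def cloud(d,K,T):
    v,u=np.mgrid[0:d.shape[0],0:d.shape[1]]
    c=np.stack([(u-K[0,2])/K[0,0]*d,(v-K[1,2])/K[1,1]*d,d],-1)
    w=(c-T[:3,3])@T[:3,:3]
    w[d<=0]=np.nan
    return w
def ray(u,v,K,T,z):
    dirw=T[:3,:3].T@np.array([(u-K[0,2])/K[0,0],(v-K[1,2])/K[1,1],1.])
    o=-T[:3,:3].T@T[:3,3]
    return o+dirw*(z-o[2])/dirw[2]
def proj(X,K,T):
    c=np.asarray(X)@T[:3,:3].T+T[:3,3]; q=c@K.T; return q[...,:2]/q[...,2:]
E
python3 - <<'E'
from h import *
img=np.zeros((600,800,3),np.uint8)  # top-down: x 300..900 up, y 700..-300 -> 
for n in ['scene0','side0']:
    p,d,K,T=load(f'pics/{n}.npz'); w=cloud(d,K,T)
    m=(w[...,2]>-10)&(w[...,2]<110)&(w[...,0]>250)&(w[...,0]<850)&(w[...,1]>-100)&(w[...,1]<700)
    z=w[m]; o=np.argsort(z[:,2]); z=z[o]; c=p[m][o]
    img=np.zeros((600,800,3),np.uint8)
    uu=(700-z[:,1]).astype(int).clip(0,799); vv=(850-z[:,0]).astype(int).clip(0,599)
    img[vv,uu]=c[:,::-1]
    cv2.imwrite(f'pics/top_{n}.png',cv2.dilate(img,np.ones((3,3))))
E
python3 - <<'E'
import cv2
a=cv2.imread('pics/scene0.png')[150:350,140:480]; cv2.imwrite('pics/c1.png',cv2.resize(a,None,fx=2.35,fy=2.35,interpolation=cv2.INTER_CUBIC))
a=cv2.imread('pics/side0.png')[160:460,180:420]; cv2.imwrite('pics/c2.png',cv2.resize(a,None,fx=2,fy=2,interpolation=cv2.INTER_CUBIC))
E
```

```text
(no output)
```

View pics/top_scene0.png

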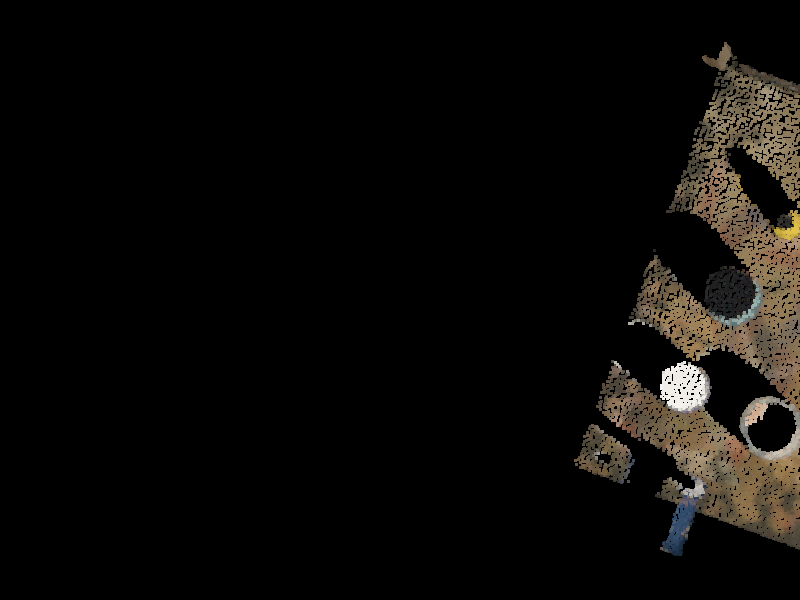

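View pics/top_side0.png

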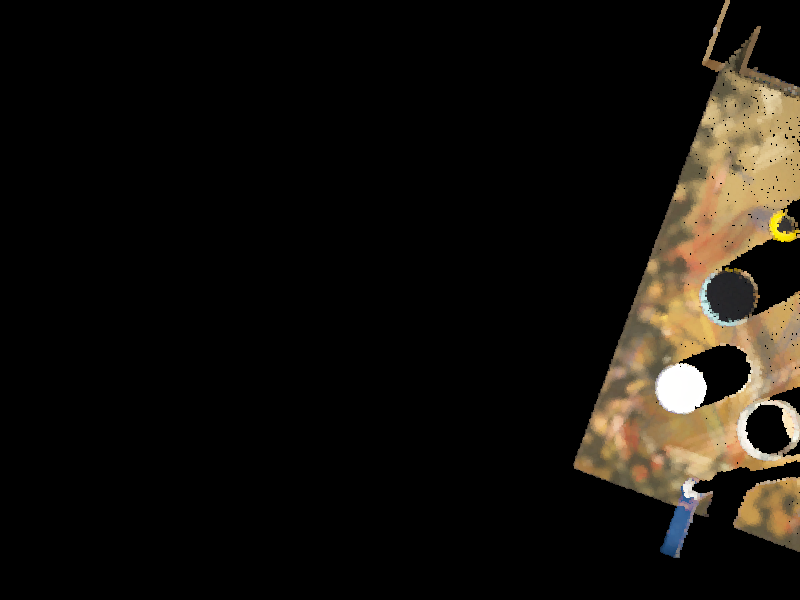

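View pics/c1.png

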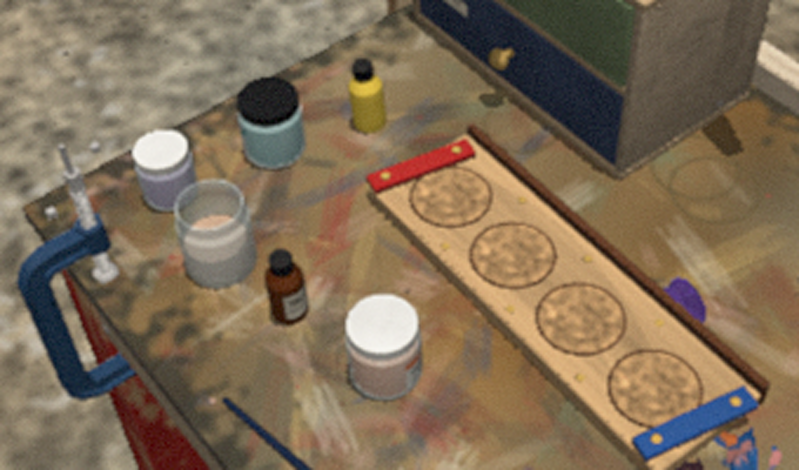

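View pics/c2.png

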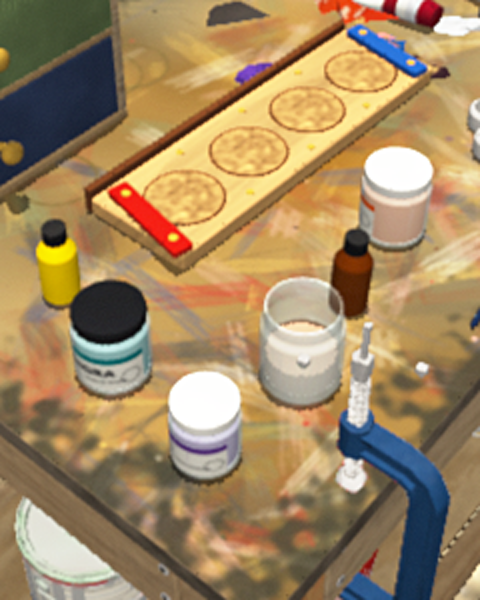

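The top-down maps show that the objects lie at y < 0. I'll shift the window and measure the lid circles from both views.

```bash
python3 - <<'E'
from h import *
def circ(P):
    A=np.c_[2*P,np.ones(len(P))]; s=np.linalg.lstsq(A,(P**2).sum(1),rcond=None)[0]
    return s[:2],np.sqrt(s[2]+s[:2]@s[:2])
S={}
names=[('violet',(682,387),58,22),('teal',(730,295),66,0),]
for n in ['scene0','side0']:
    p,d,K,T=load(f'pics/{n}.npz'); w=cloud(d,K,T)
    img=np.zeros((600,800,3),np.uint8)
    m=(w[...,2]>-10)&(w[...,2]<110)&(w[...,0]>250)&(w[...,0]<850)&(w[...,1]>-700)&(w[...,1]<100)
    z=w[m]; o=np.argsort(z[:,2]); z=z[o]; c=p[m][o]
    uu=(100-z[:,1]).astype(int).clip(0,799); vv=(850-z[:,0]).astype(int).clip(0,599)
    img[vv,uu]=c[:,::-1]
    cv2.imwrite(f'pics/top2_{n}.png',cv2.dilate(img,np.ones((3,3))))
    # components with z>30
    m=(w[...,2]>30)&(w[...,2]<95)&(w[...,0]>350)&(w[...,0]<750)&(w[...,1]>-450)&(w[...,1]<60)
    k,lab,st,cc=cv2.connectedComponentsWithStats(m.astype(np.uint8))
    for i in range(1,k):
        if st[i,4]<60: continue
        q=w[lab==i]; top=np.percentile(q[:,2],97)
        t=q[q[:,2]>top-5][:,:2].astype(np.float32)
        (cx,cy),r=cv2.minEnclosingCircle(t)
        print(n,'pix',cc[i].round(),st[i,4],'top',top.round(1),'c',round(cx,1),round(cy,1),'r',round(r,1),p[lab==i].mean(0).round())
E
```

```text
scene0 pix [385. 184.] 2219 top 93.5 c 748.6 -238.4 r 111.4 [49. 49. 53.]
scene0 pix [296. 187.] 262 top 74.7 c 625.8 -87.6 r 10.3 [131. 112.  48.]
scene0 pix [255. 198.] 720 top 68.1 c 555.6 -32.5 r 28.5 [61. 67. 66.]
scene0 pix [209. 218.] 547 top 60.6 c 463.5 16.4 r 24.4 [183. 180. 179.]
scene0 pix [231. 245.] 1012 top 74.5 c 422.4 -71.5 r 28.9 [144. 137. 125.]
scene0 pix [179. 248.] 247 top 93.9 c 362.0 4.4 r 5.5 [79. 88. 97.]
scene0 pix [261. 269.] 322 top 74.7 c 406.4 -153.0 r 10.2 [68. 47. 33.]
scene0 pix [303. 294.] 990 top 68.0 c 397.3 -252.7 r 27.7 [197. 189. 180.]
side0 pix [193. 218.] 3083 top 93.6 c 712.4 -221.4 r 106.7 [41. 48. 64.]
side0 pix [378. 252.] 1165 top 68.1 c 395.8 -251.0 r 29.1 [224. 211. 201.]
side0 pix [208. 285.] 496 top 74.8 c 623.1 -86.2 r 10.7 [166. 145.  15.]
side0 pix [336. 316.] 2336 top 74.8 c 417.7 -102.4 r 61.8 [176. 159. 137.]
side0 pix [234. 322.] 1563 top 67.9 c 553.5 -30.5 r 28.2 [74. 84. 82.]
side0 pix [282. 366.] 1306 top 60.0 c 462.1 18.4 r 24.5 [222. 219. 223.]
side0 pix [357. 373.] 473 top 92.1 c 361.0 6.9 r 6.3 [102. 118. 138.]
```

View pics/top2_scene0.png

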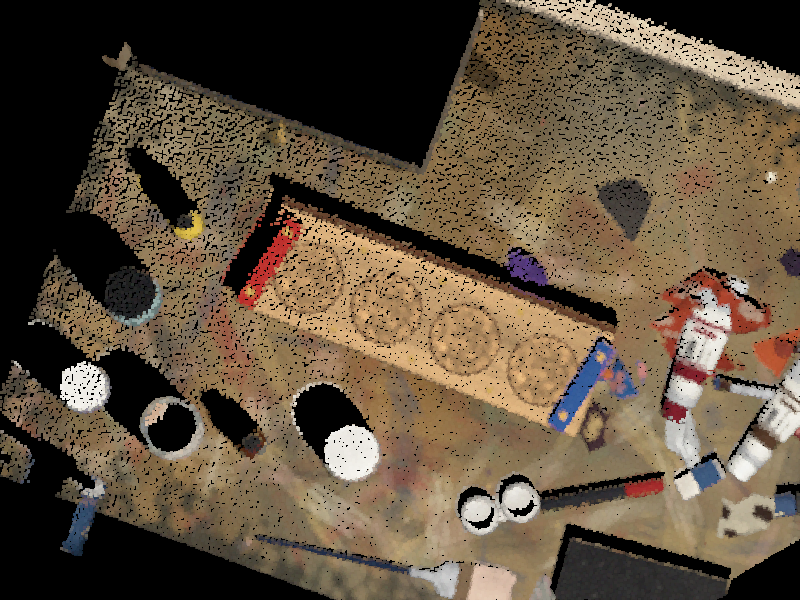

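```bash
python3 - <<'E'
from h import *
E={}
for n in ['scene0','side0']:
    p,d,K,T=load(f'pics/{n}.npz'); hsv=cv2.cvtColor(p,cv2.COLOR_RGB2HSV); w=cloud(d,K,T)
    reg=(w[...,0]>350)&(w[...,0]<700)&(w[...,1]>-520)&(w[...,1]<-100)&(w[...,2]<40)&(w[...,2]>22)
    H,S,V=[hsv[...,i].astype(int) for i in range(3)]
    out={}
    for nm,m in [('red',((H<8)|(H>172))&(S>150)&(V>90)&reg),('blue',(H>98)&(H<125)&(S>130)&(V>60)&reg)]:
        k,lab,st,cc=cv2.connectedComponentsWithStats(m.astype(np.uint8)); i=1+np.argmax(st[1:,4])
        v,u=np.nonzero(lab==i)
        P=np.array([ray(a,b,K,T,26)[:2] for a,b in zip(u,v)])
        r=cv2.minAreaRect(P.astype(np.float32)); out[nm]=np.array(r[0]); print(n,nm,st[i,4],'rect',np.round(r[0],1),np.round(r[1],1),round(r[2],1),'mean z',np.nanmedian(w[lab==i][:,2]).round(1))
    mid=(out['red']+out['blue'])/2; v=out['blue']-out['red']; L=np.linalg.norm(v); v/=L
    print(' mid',mid.round(1),'L',L.round(1),'ang',np.degrees(np.arctan2(v[1],v[0])).round(2))
    for s in (-126,-42,42,126): 
        q=mid+v*s; print('  mark',s,q.round(1), 'pix',proj([q[0],q[1],18],K,T).round(1))
E
python3 - <<'E'
import sys; sys.path.insert(0,'.')
from h import *
# cork marks: saturation/texture: rectify board top and find circles
for n in ['scene0','side0']:
    p,d,K,T=load(f'pics/{n}.npz')
    xs=np.arange(700,380,-.5); ys=np.arange(-100,-520,-.5)
    X,Y=np.meshgrid(xs,ys,indexing='ij'); q=proj(np.stack([X,Y,np.full_like(X,18)],-1),K,T).astype(np.float32)
    r=cv2.remap(p,q[...,0],q[...,1],cv2.INTER_LINEAR)
    g=cv2.GaussianBlur(cv2.cvtColor(r,cv2.COLOR_RGB2GRAY),(5,5),0)
    c=cv2.HoughCircles(g,cv2.HOUGH_GRADIENT,1,110,param1=80,param2=18,minRadius=68,maxRadius=76)
    o=r[:,:,::-1].copy()
    if c is not None:
        for a in c[0]:
            print(n,'x',700-a[1]/2,'y',-100-a[0]/2,'r',a[2]/2); cv2.circle(o,(int(a[0]),int(a[1])),int(a[2]),(0,255,0),1)
    cv2.imwrite(f'pics/rect_{n}.png',cv2.resize(o,None,fx=.8,fy=.8))
E
```

```text
scene0 red 332 rect [ 584.8 -171.3] [21.7 98.7] 57.7 mean z 25.8
scene0 blue 475 rect [ 461.6 -482.2] [19.3 98.5] 56.4 mean z 25.8
 mid [ 523.2 -326.8] L 334.4 ang -111.62
  mark -126 [ 569.6 -209.6] pix [331.3 234.2]
  mark -42 [ 538.6 -287.7] pix [357.8 259.1]
  mark 42 [ 507.7 -365.8] pix [386.6 286.3]
  mark 126 [ 476.7 -443.9] pix [418.2 316.1]
side0 red 459 rect [ 583.5 -167.3] [21.5 99.7] 57.3 mean z 26.3
side0 blue 265 rect [ 459.3 -478.4] [ 23.2 100.2] 57.6 mean z 26.3
 mid [ 521.4 -322.8] L 334.9 ang -111.77
  mark -126 [ 568.1 -205.8] pix [271.5 259.7]
  mark -42 [ 537.  -283.8] pix [303.9 236.7]
  mark 42 [ 505.8 -361.9] pix [333.3 215.7]
  mark 126 [ 474.7 -439.9] pix [360.2 196.6]
scene0 x 510.75 y -364.75 r 36.6
scene0 x 479.75 y -442.75 r 36.55
scene0 x 540.25 y -288.25 r 34.95
scene0 x 574.25 y -209.25 r 34.95
side0 x 569.75 y -209.75 r 36.6
side0 x 538.75 y -287.75 r 36.6
side0 x 506.25 y -368.25 r 34.95
side0 x 479.25 y -445.75 r 35.5
```

```bash
cat >> h.py <<'E'
def step(target,phi,n,opening=None,verbose=True):
    """constant local twist per row to go to target (mm) with jaw angle phi (deg), in n rows"""
    s=manip.state(); p=s['position']; r,pi,yw=s['ee_rot']; ph0=yw-90
    dphi=(phi-ph0+90)%180-90
    M=np.zeros((2,2))
    for k in range(n):
        a=np.radians(ph0+dphi*k/n); M+=np.array([[-np.sin(a),np.cos(a)],[np.cos(a),np.sin(a)]])
    d=np.array(target)-p
    M2=np.zeros((2,2))
    for k in range(n):
        a=np.radians(ph0+dphi*k/n); M2+=np.array([[-np.sin(a),np.cos(a)],[np.cos(a),np.sin(a)]]).T
    l=np.linalg.solve(M2,d[:2])
    print('t',round(s['t'],2),'pos',p.round(1),'rpy',np.round(s['ee_rot'],2),'jaw',round(ph0,1),'w',round(s['gripper_width'],1),'F',s['contact_force'].round(1))
    print('n',n,'turn z/row',round(-dphi/n,2),'shift cm/row',(l/n*n/10).round(3),round(-d[2]/n/10,3))
E
python3 - <<'E'
from h import *
step([462.8,17.4,150],2,16)
p,d,K,T=load('pics/wrist0.npz'); print((-T[:3,:3].T@T[:3,3]).round(1))
E
```

```text
t 0.15 pos [243.2 575.6 214.2] rpy [-179.96   -0.    157.09] jaw 67.1 w 95.0 F [ 0.1 -0.1 -0.9]
n 16 turn z/row 4.07 shift cm/row [-3.821 -1.031] 0.401
[175.7 604.6 386.2]
```

```bash
python3 -m creep '[[[0,0,4.07,-3.82,-1.03,0.4,9.5],[0,0,4.07,-3.82,-1.03,0.4,9.5],[0,0,4.07,-3.82,-1.03,0.4,9.5],[0,0,4.07,-3.82,-1.03,0.4,9.5],[0,0,4.07,-3.82,-1.03,0.4,9.5],[0,0,4.07,-3.82,-1.03,0.4,9.5],[0,0,4.07,-3.82,-1.03,0.4,9.5],[0,0,4.07,-3.82,-1.03,0.4,9.5]]]'; python3 -c "
from h import *
step([462.8,17.4,150],2,8)"
```

```text
t: 0.95
position: [436.8, 322.3, 179.4]
ee_rot: [-179.9, -0.0, 123.7]
contact_force: [-0.4, 0.3, -0.4]
gripper_width: 94.9
t 0.95 pos [436.8 322.3 179.4] rpy [-1.7991e+02 -1.0000e-02  1.2374e+02] jaw 33.7 w 94.9 F [-0.4  0.3 -0.4]
n 8 turn z/row 3.97 shift cm/row [-3.742 -1.001] 0.367
```

```bash
python3 -m creep '[[[0,0,3.97,-3.74,-1.0,0.37,9.5],[0,0,3.97,-3.74,-1.0,0.37,9.5],[0,0,3.97,-3.74,-1.0,0.37,9.5],[0,0,3.97,-3.74,-1.0,0.37,9.5],[0,0,3.97,-3.74,-1.0,0.37,9.5],[0,0,3.97,-3.74,-1.0,0.37,9.5],[0,0,3.97,-3.74,-1.0,0.37,9.5],[0,0,3.97,-3.74,-1.0,0.37,9.5],[0,0,0,0,0,0,9.5]]]'; python3 -c "
from h import *
p,d,K,T=grab('wrist','w1')
step([462.8,17.4,24],2,10)
w=cloud(d,K,T)
m=(p.min(-1)>150)&(w[...,2]>48)&(w[...,2]<75)
k,lab,st,cc=cv2.connectedComponentsWithStats(m.astype(np.uint8))
for i in range(1,k):
    if st[i,4]>300:
        v,u=np.nonzero(lab==i); P=np.array([ray(a,b,K,T,58)[:2] for a,b in zip(u,v)]).astype(np.float32)
        print(cc[i].round(),st[i,4],cv2.minEnclosingCircle(P),np.nanmedian(w[lab==i][:,2]))
"
```

```text
t: 1.85
position: [460.3, 1.7, 147.5]
ee_rot: [-179.9, 0.1, 90.3]
contact_force: [-0.5, 0.1, 0.5]
gripper_width: 94.8
t 1.9 pos [460.8   3.1 147.7] rpy [-1.7991e+02  6.0000e-02  9.0380e+01] jaw 0.4 w 95.0 F [0.2 0.3 0.2]
n 10 turn z/row -0.16 shift cm/row [0.143 0.023] 1.237
[318. 226.] 2705 ((463.9299011230469, 18.53727149963379), 24.214553833007812) 59.94974125923046
[413. 265.] 362 ((552.6746826171875, -26.893756866455078), 27.93954849243164) 52.8323456035142
[274. 304.] 1133 ((423.3938293457031, -65.46154022216797), 30.884859085083008) 61.565485323506294
```

View pics/w1.png

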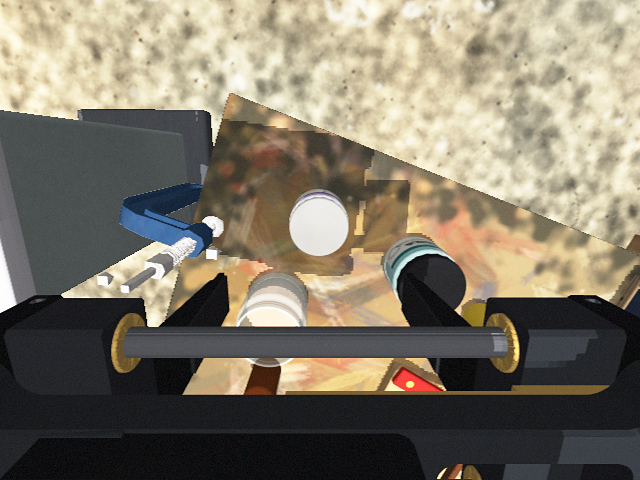

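Wrist view: violet lid at (318,226), ray-cast to (463.9, 18.5). That agrees with the scene and side estimate to within about 1.5 mm. Descending now.

```bash
python3 -m creep '[[[0,0,0,0.5,0.1,1.5,9.5],[0,0,0,0.5,0.1,1.5,9.5],[0,0,0,0.5,0,1.5,9.5],[0,0,0,0,0,1.5,9.5],[0,0,0,0,0,1.5,9.5],[0,0,0,0,0,1.5,9.5],[0,0,0,0,0,1.5,9.5],[0,0,0,0,0,0.8,9.5],[0,0,0,0,0,0.4,9.5],[0,0,0,0,0,0,9.5]]]'; python3 -c "
from h import *
step([463.5,18,24],0,1)"
```

```text
t: 2.9
position: [465.5, 26.6, 27.5]
ee_rot: [179.8, 0.0, 91.2]
contact_force: [0.1, 0.0, 0.6]
gripper_width: 95.0
t 2.9 pos [465.5  26.6  27.5] rpy [1.7985e+02 4.0000e-02 9.1200e+01] jaw 1.2 w 95.0 F [0.1 0.  0.6]
n 1 turn z/row 1.2 shift cm/row [-0.851 -0.217] 0.354
```

```bash
python3 -m creep '[[[0,0,1.2,-0.7,-0.2,0.3,9.5],[0,0,0,0,0,0,9.5],[0,0,0,0,0,0,9.5]]]' 15; python3 -c "
from h import *
step([463.5,18,24],0,1)"
```

```text
t: 3.2
position: [464.1, 19.1, 25.4]
ee_rot: [179.7, 0.0, 89.9]
contact_force: [-0.2, 0.1, 0.2]
gripper_width: 95.1
t 3.2 pos [464.1  19.1  25.4] rpy [1.7974e+02 4.0000e-02 8.9920e+01] jaw -0.1 w 95.1 F [-0.2  0.1  0.2]
n 1 turn z/row -0.08 shift cm/row [-0.111 -0.061] 0.144
```

```bash
python3 -m creep '[[[0.2,0,0,0,0,0,4],[0,0,0,0,0,0,4],[0,0,0,0,0,0,4],[0,0,0,0,0,0,4],[0,0,0,0,0,0,4],[0,0,0,0,0,0,4]]]' 15; python3 -c "
from h import *
step([463.5,18,150],0,1)"
```

```text
t: 3.8
position: [464.5, 18.9, 26.3]
ee_rot: [179.9, 0.1, 89.9]
contact_force: [-1.8, -0.1, 1.6]
gripper_width: 52.5
t 3.8 pos [464.5  18.9  26.3] rpy [1.7987e+02 5.0000e-02 8.9890e+01] jaw -0.1 w 52.5 F [-1.8 -0.1  1.6]
n 1 turn z/row -0.11 shift cm/row [-0.087 -0.102] -12.372
```

```bash
python3 -m creep '[[[0,0,0,0,0,0,4],[0,0,0,0,0,0,4],[0,0,0,0,0,-1,4],[0,0,0,0,0,-1.5,4],[0,0,0,0,0,-2,4],[0,0,0,0,0,-2,4],[0,0,0,0,0,-2,4],[0,0,0,0,0,-2,4],[0,0,0,0,0,-1,4],[0,0,0,0,0,0,4]]]' 20; python3 -c "
from h import *
step([538.7,-287,145],-21.7,12)"
```

```text
t: 4.8
position: [463.3, 19.2, 149.5]
ee_rot: [179.9, 0.0, 89.9]
contact_force: [0.6, 0.3, -1.0]
gripper_width: 49.0
t 4.8 pos [463.3  19.2 149.5] rpy [1.7992e+02 4.0000e-02 8.9910e+01] jaw -0.1 w 49.0 F [ 0.6  0.3 -1. ]
n 12 turn z/row 1.8 shift cm/row [-2.418  1.068] 0.037
```

```bash
python3 -m creep '[[[0,0,1,-1.2,0.5,0,4],[0,0,1.8,-2.4,1.06,0,4],[0,0,1.8,-2.4,1.06,0,4],[0,0,1.8,-2.4,1.06,0,4],[0,0,1.8,-2.4,1.06,0,4],[0,0,1.8,-2.4,1.06,0,4],[0,0,1.8,-2.4,1.06,0,4],[0,0,1.8,-2.4,1.06,0,4],[0,0,1.8,-2.4,1.06,0,4],[0,0,1.8,-2.4,1.06,0,4],[0,0,1.8,-2.4,1.06,0,4],[0,0,1,-1.4,0.6,0,4],[0,0,0.5,-0.6,0.2,0,4],[0,0,0,0,0,0,4],[0,0,0,0,0,0,4]]]'; python3 -c "
from h import *
p,d,K,T=grab('wrist','w2')
step([538.7,-287,60],-21.7,5)"
```

```text
t: 6.3
position: [531.0, -287.5, 138.7]
ee_rot: [-179.2, -0.0, 68.0]
contact_force: [0.0, 0.3, -1.5]
gripper_width: 49.1
t 6.35 pos [ 531.  -287.3  138.7] rpy [-1.7921e+02 -5.0000e-02  6.7990e+01] jaw -22.0 w 48.9 F [-0.8 -0.1 -1.3]
n 5 turn z/row -0.06 shift cm/row [0.063 0.141] 1.575
```

View pics/w2.png

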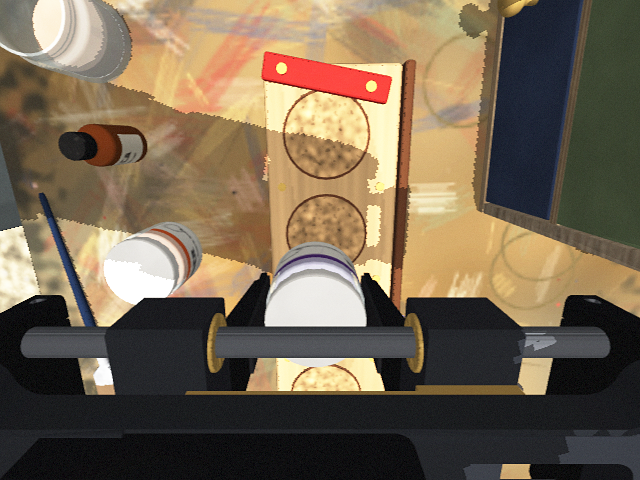

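```bash
python3 -c "
from h import *
p,d,K,T=load('pics/w2.npz')
for u,v in [(326,134),(327,236)]: print(ray(u,v,K,T,18).round(1))
# rectified circle detection
xs=np.arange(640,440,-.5); ys=np.arange(-150,-350,-.5)
X,Y=np.meshgrid(xs,ys,indexing='ij'); q=proj(np.stack([X,Y,np.full_like(X,18)],-1),K,T).astype(np.float32)
r=cv2.remap(p,q[...,0],q[...,1],cv2.INTER_LINEAR)
g=cv2.GaussianBlur(cv2.cvtColor(r,cv2.COLOR_RGB2GRAY),(7,7),0)
c=cv2.HoughCircles(g,cv2.HOUGH_GRADIENT,1,110,param1=80,param2=18,minRadius=67,maxRadius=77)
print([(640-a[1]/2,-150-a[0]/2,a[2]/2) for a in c[0]])
"
```

```text
[ 572.3 -208.3   18. ]
[ 541.2 -289.7   18. ]
[(np.float32(573.25), np.float32(-209.75), np.float32(34.9)), (np.float32(540.25), np.float32(-286.75), np.float32(35.4)), (np.float32(513.25), np.float32(-337.25), np.float32(37.65))]
```

```bash
python3 -m creep '[[[-0.8,0,0,0.1,0.4,1.5,4],[0,0,0,0.1,0.4,1.5,4],[0,0,0,0,0,1.8,4],[0,0,0,0,0,1.8,4],[0,0,0,0,0,1,4],[0,0,0,0,0,0.5,4],[0,0,0,0,0,0,4],[0,0,0,0,0,0,4]]]'; python3 -c "
from h import *
step([539.5,-287.5,44.5],-21.7,1)"
```

```text
t: 7.15
position: [541.2, -283.6, 55.1]
ee_rot: [180.0, -0.0, 68.4]
contact_force: [-0.1, -0.4, -1.4]
gripper_width: 48.9
t 7.15 pos [ 541.2 -283.6   55.1] rpy [ 1.7996e+02 -5.0000e-02  6.8410e+01] jaw -21.6 w 48.9 F [-0.1 -0.4 -1.4]
n 1 turn z/row 0.11 shift cm/row [-0.423 -0.017] 1.059
```

```bash
python3 -m creep '[[[0,0,0,-0.4,0,0.4,4],[0,0,0,0,0,0.3,4],[0,0,0,0,0,0.1,4],[0,0,0,0,0,0,4]]]'; python3 -c "
from h import *
step([539.5,-287.5,44.5],-21.7,1)"
```

```text
t: 7.55
position: [540.2, -288.3, 48.2]
ee_rot: [179.8, -0.0, 68.4]
contact_force: [0.5, -0.4, -1.8]
gripper_width: 48.8
t 7.55 pos [ 540.2 -288.3   48.2] rpy [ 1.798e+02 -1.000e-02  6.839e+01] jaw -21.6 w 48.8 F [ 0.5 -0.4 -1.8]
n 1 turn z/row 0.09 shift cm/row [ 0.048 -0.098] 0.371
```

```bash
python3 -m creep '[[[0.2,0,0,0.05,-0.1,0.15,4],[0,0,0,0,0,0.1,4],[0,0,0,0,0,0.1,4],[0,0,0,0,0,0.05,4],[0,0,0,0,0,0,4]]]'; python3 -c "
from h import *
step([539.5,-287.5,44.5],-21.7,1)"
```

```text
t: 8.05
position: [539.5, -287.5, 44.4]
ee_rot: [180.0, -0.0, 68.4]
contact_force: [-0.5, -0.3, 0.5]
gripper_width: 49.0
t 8.05 pos [ 539.5 -287.5   44.4] rpy [179.98  -0.    68.4 ] jaw -21.6 w 49.0 F [-0.5 -0.3  0.5]
n 1 turn z/row 0.1 shift cm/row [-0.006 -0.003] -0.011
```

```bash
python3 -m creep '[[[0,0,0,0,0,0.02,4.9],[0,0,0,0,0,0,5.1],[0,0,0,0,0,0,5.5],[0,0,0,0,0,0,7],[0,0,0,0,0,0,7],[0,0,0,0,0,-1,7.5],[0,0,0,0,0,-2,9.5],[0,0,0,0,0,-3,9.5],[0,0,0,0,0,-3,9.5],[0,0,0,0,0,-2,9.5],[0,0,0,0,0,-0.5,9.5],[0,0,0,0,0,0,9.5]]]'; python3 -c "
from h import *
grab('side','s2')
step([396.5,-252,150],-32,8)"
```

```text
t: 9.25
position: [539.5, -287.4, 166.7]
ee_rot: [179.9, 0.0, 68.4]
contact_force: [0.2, 0.1, -0.4]
gripper_width: 94.5
t 9.3 pos [ 539.4 -287.4  166.2] rpy [179.94   0.    68.39] jaw -21.6 w 95.2 F [ 0.5 -0.2  0.8]
n 8 turn z/row 1.3 shift cm/row [-0.391 -1.801] 0.202
```

View pics/s2.png

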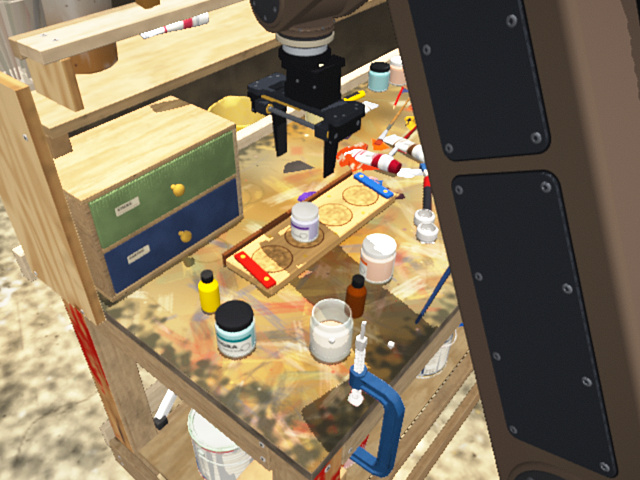

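The violet jar stands upright on mark 2 at (304,222) in the side view. Orange next.

```bash
python3 -m creep '[[[0,0,0.7,-0.2,-1,0.1,9.5],[0,0,1.3,-0.4,-1.8,0.2,9.5],[0,0,1.3,-0.4,-1.8,0.2,9.5],[0,0,1.3,-0.4,-1.8,0.2,9.5],[0,0,1.3,-0.4,-1.8,0.2,9.5],[0,0,1.3,-0.4,-1.8,0.2,9.5],[0,0,1.3,-0.4,-1.8,0.2,9.5],[0,0,1,-0.3,-1.2,0.1,9.5],[0,0,0.3,-0.1,-0.4,0.1,9.5],[0,0,0,0,0,0,9.5],[0,0,0,0,0,0,9.5]]]'; python3 -c "
from h import *
p,d,K,T=grab('wrist','w3')
step([396.5,-252,90],-32,4)
w=cloud(d,K,T)
m=(p.min(-1)>150)&(w[...,2]>60)&(w[...,2]<75)
k,lab,st,cc=cv2.connectedComponentsWithStats(m.astype(np.uint8))
for i in range(1,k):
    if st[i,4]>300:
        v,u=np.nonzero(lab==i); P=np.array([ray(a,b,K,T,66)[:2] for a,b in zip(u,v)]).astype(np.float32)
        print(cc[i].round(),st[i,4],cv2.minEnclosingCircle(P),np.nanmedian(w[lab==i][:,2]))
"
```

```text
t: 10.4
position: [391.5, -249.0, 140.0]
ee_rot: [-178.9, -0.1, 57.9]
contact_force: [0.3, -0.2, -0.7]
gripper_width: 95.0
t 10.45 pos [ 391.7 -249.   140. ] rpy [-1.7887e+02 -1.3000e-01  5.7890e+01] jaw -32.1 w 95.0 F [ 0.5 -0.  -0.3]
n 4 turn z/row -0.03 shift cm/row [0.001 0.143] 1.25
[233.  34.] 878 ((421.89349365234375, -80.29931640625), 28.15912628173828) 63.51087905892166
[496. 187.] 421 ((538.4332275390625, -286.9560546875), 24.345252990722656) 64.5691887909566
[325. 250.] 3828 ((398.22314453125, -250.71548461914062), 27.681049346923828) 67.92558863018328
```

View pics/w3.png

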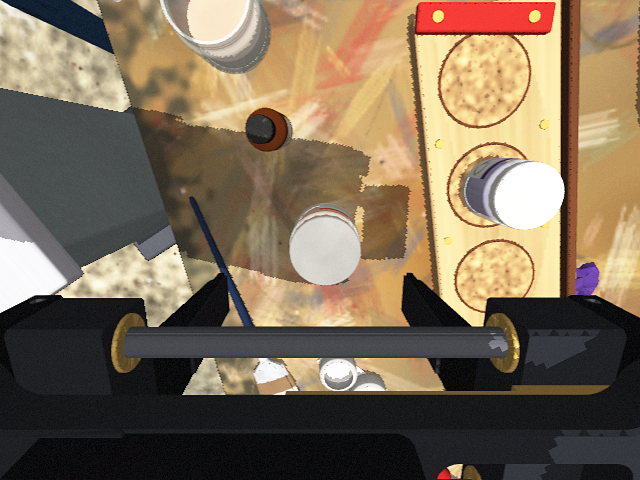

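Wrist view: orange lid at (325,250), ray-cast to (398, -251), consistent with the first estimate. It also puts the violet jar at (538, -287).

```bash
python3 -m creep '[[[-1.1,0,0,0,0.2,1.4,9.5],[0,0,0,0,0.2,1.8,9.5],[0,0,0,0,0.2,1.8,9.5],[0,0,0,0,0,1.8,9.5],[0,0,0,0,0,1.8,9.5],[0,0,0,0,0,1.4,9.5],[0,0,0,0,0,0.6,9.5],[0,0,0,0,0,0,9.5],[0,0,0,0,0,0,9.5]]]'; python3 -c "
from h import *
step([397.3,-251.3,24],-32,1)"
```

```text
t: 11.35
position: [401.8, -254.0, 29.7]
ee_rot: [179.7, -0.1, 58.1]
contact_force: [0.8, 0.0, -0.7]
gripper_width: 94.7
t 11.35 pos [ 401.8 -254.    29.7] rpy [ 1.7974e+02 -9.0000e-02  5.8120e+01] jaw -31.9 w 94.7 F [ 0.8  0.  -0.7]
n 1 turn z/row 0.12 shift cm/row [-0.005 -0.522] 0.573
```

```bash
python3 -m creep '[[[0.2,0,0,0,-0.4,0.4,9.5],[0,0,0,0,0,0.1,7],[0,0,0,0,0,0,5],[0,0,0,0,0,0,5],[0,0,0,0,0,0,5],[0,0,0,0,0,0,5],[0,0,0,0,0,0,5],[0,0,0,0,0,0,5]]]' 20; python3 -c "
from h import *
step([397.3,-251.3,24],-32,1)"
```

```text
t: 12.15
position: [398.9, -252.3, 26.3]
ee_rot: [179.8, -0.1, 58.1]
contact_force: [0.3, -0.2, -0.2]
gripper_width: 56.9
t 12.15 pos [ 398.9 -252.3   26.3] rpy [ 1.7975e+02 -6.0000e-02  5.8120e+01] jaw -31.9 w 56.9 F [ 0.3 -0.2 -0.2]
n 1 turn z/row 0.12 shift cm/row [ 0.003 -0.186] 0.233
```

```bash
python3 -m creep '[[[0.2,0,0,0,0,-0.8,5],[0,0,0,0,0,-1.8,5],[0,0,0,0,0,-2,5],[0,0,0,0,0,-2,5],[0,0,0,0,0,-1,5],[0,0,0,0,0,0,5],[0,0,0,0,0,0,5]]]'; python3 -c "
from h import *
step([508,-365.5,100],-21.7,8)"
```

```text
t: 12.85
position: [398.2, -251.9, 106.2]
ee_rot: [-179.9, -0.1, 58.1]
contact_force: [-0.7, 0.6, -2.7]
gripper_width: 57.2
t 12.85 pos [ 398.2 -251.9  106.2] rpy [-1.799e+02 -7.000e-02  5.812e+01] jaw -31.9 w 57.2 F [-0.7  0.6 -2.7]
n 8 turn z/row -1.27 shift cm/row [-0.629  1.875] 0.078
```

```bash
python3 -m creep '[[[0,0,-0.7,-0.3,1,0,5],[0,0,-1.27,-0.63,1.87,0,5],[0,0,-1.27,-0.63,1.87,0,5],[0,0,-1.27,-0.63,1.87,0,5],[0,0,-1.27,-0.63,1.87,0,5],[0,0,-1.27,-0.63,1.87,0,5],[0,0,-1.27,-0.63,1.87,0,5],[0,0,-1,-0.5,1.4,0,5],[0,0,-0.4,-0.2,0.5,0,5],[0,0,0,0,0,0,5],[0,0,0,0,0,0,5]]]'; python3 -c "
from h import *
step([508,-365.5,50],-21.7,3)
p,d,K,T=grab('wrist','w4')"
```

```text
t: 13.95
position: [505.7, -365.4, 93.9]
ee_rot: [-179.1, -0.4, 68.5]
contact_force: [-0.3, 0.1, -1.8]
gripper_width: 56.9
t 13.95 pos [ 505.7 -365.4   93.9] rpy [-179.11   -0.38   68.49] jaw -21.5 w 56.9 F [-0.3  0.1 -1.8]
n 3 turn z/row 0.06 shift cm/row [0.026 0.071] 1.463
```

View pics/w4.png

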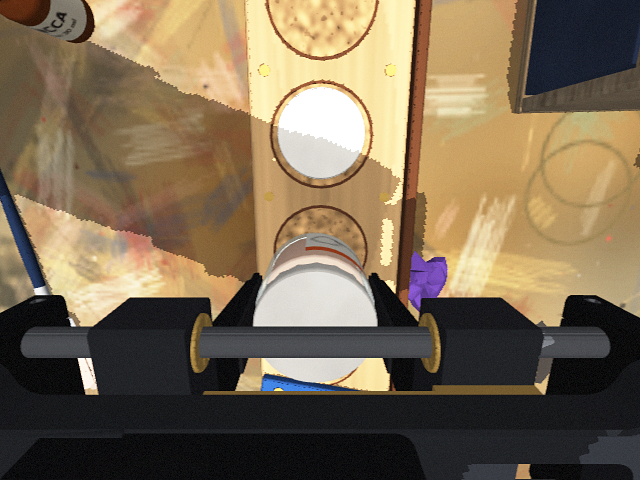

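```bash
python3 -c "
from h import *
p,d,K,T=load('pics/w4.npz')
print('cam',(-T[:3,:3].T@T[:3,3]).round(1))
print('mark2',ray(321.5,134,K,T,18).round(1),'lid',ray(321,134,K,T,76).round(1))
print('mark3 top edge', ray(321,206,K,T,18).round(1))"
```

```text
cam [ 536.4 -298.2  266.5]
mark2 [ 542. -286.   18.] lid [ 540.5 -288.7   76. ]
mark3 top edge [ 523.3 -333.3   18. ]
```

```bash
python3 -m creep '[[[-0.9,-0.4,0,0,0.1,1.2,5],[0,0,0,0,0.1,1.5,5],[0,0,0,0,0,1,5],[0,0,0,0,0,0.3,5],[0,0,0,0,0,0,5],[0,0,0,0,0,0,5]]]'; python3 -c "
from h import *
step([508,-365.5,44.5],-21.7,1)"
```

```text
t: 14.6
position: [506.4, -364.8, 52.1]
ee_rot: [-179.9, -0.0, 68.5]
contact_force: [0.5, -0.7, -1.9]
gripper_width: 57.3
t 14.6 pos [ 506.4 -364.8   52.1] rpy [-1.7993e+02 -1.0000e-02  6.8480e+01] jaw -21.5 w 57.3 F [ 0.5 -0.7 -1.9]
n 1 turn z/row 0.18 shift cm/row [-0.009  0.173] 0.761
```

```bash
python3 -m creep '[[[0,0,0.1,0,0.25,0.3,5],[0,0,0,0,0,0.15,5],[0,0,0,0,0,0.1,5],[0,0,0,0,0,0.1,5],[0,0,0,0,0,0,5]]]'; python3 -c "
from h import *
step([509,-365,44.5],-21.7,1)"
```

```text
t: 15.1
position: [509.5, -366.2, 46.2]
ee_rot: [180.0, 0.0, 68.4]
contact_force: [0.0, 0.7, -1.8]
gripper_width: 57.1
t 15.1 pos [ 509.5 -366.2   46.2] rpy [1.7997e+02 3.0000e-02 6.8370e+01] jaw -21.6 w 57.1 F [ 0.   0.7 -1.8]
n 1 turn z/row 0.07 shift cm/row [ 0.098 -0.088] 0.171
```

```bash
python3 -m creep '[[[0,0,0,0.1,0,0.08,5],[0,0,0,0,0,0.07,5],[0,0,0,0,0,0.06,5],[0,0,0,0,0,0,5]]]'; python3 -c "
from h import *
step([509,-365,44.5],-21.7,1)"
```

```text
t: 15.5
position: [509.9, -365.4, 44.4]
ee_rot: [179.9, 0.0, 68.4]
contact_force: [0.2, 0.3, -1.0]
gripper_width: 57.0
t 15.5 pos [ 509.9 -365.4   44.4] rpy [1.7994e+02 5.0000e-02 6.8370e+01] jaw -21.6 w 57.0 F [ 0.2  0.3 -1. ]
n 1 turn z/row 0.07 shift cm/row [ 0.003 -0.095] -0.005
```

```bash
python3 -m creep '[[[0,0,0,0,0,0.06,5],[0,0,0,0,0,0.04,5],[0,0,0,0,0,0,5]]]'; python3 -m creep '[[[0,0,0,0,0,0,5.7],[0,0,0,0,0,0,5.9],[0,0,0,0,0,0,6.2],[0,0,0,0,0,0,7.5],[0,0,0,0,0,0,7.5],[0,0,0,0,0,-1,8.5],[0,0,0,0,0,-2,9.5],[0,0,0,0,0,-3,9.5],[0,0,0,0,0,-3,9.5],[0,0,0,0,0,-2,9.5],[0,0,0,0,0,-0.5,9.5],[0,0,0,0,0,0,9.5]]]'; python3 -c "
from h import *
step([406.4,-153,150],-20,12)"
```

```text
t: 15.8
position: [509.9, -365.5, 44.5]
ee_rot: [179.9, 0.1, 68.4]
contact_force: [0.7, -0.3, -1.9]
gripper_width: 57.2
t: 17.0
position: [509.9, -365.3, 166.5]
ee_rot: [179.8, 0.1, 68.4]
contact_force: [0.5, 0.1, -1.0]
gripper_width: 95.1
t 17.0 pos [ 509.9 -365.3  166.5] rpy [1.7983e+02 8.0000e-02 6.8370e+01] jaw -21.6 w 95.1 F [ 0.5  0.1 -1. ]
n 12 turn z/row -0.14 shift cm/row [ 1.345 -1.437] 0.138
```

```bash
python3 -m creep '[[[0,0,0,0.7,-0.7,0,9.5],[0,0,-0.1,1.35,-1.44,0.1,9.5],[0,0,-0.1,1.35,-1.44,0.1,9.5],[0,0,-0.1,1.35,-1.44,0.1,9.5],[0,0,-0.1,1.35,-1.44,0.1,9.5],[0,0,-0.1,1.35,-1.44,0.1,9.5],[0,0,-0.1,1.35,-1.44,0.1,9.5],[0,0,-0.1,1.35,-1.44,0.1,9.5],[0,0,-0.1,1.35,-1.44,0.1,9.5],[0,0,-0.1,1.35,-1.44,0.1,9.5],[0,0,-0.1,1.35,-1.44,0.1,9.5],[0,0,-0.1,1.1,-1.2,0.1,9.5],[0,0,0,0.6,-0.6,0,9.5],[0,0,0,0,0,0,9.5],[0,0,0,0,0,0,9.5]]]'; python3 -c "
from h import *
p,d,K,T=grab('wrist','w5')
grab('scene','sc5')
step([406.4,-153,90],-20,4)
w=cloud(d,K,T); hsv=cv2.cvtColor(p,cv2.COLOR_RGB2HSV)
m=(w[...,2]>67)&(w[...,2]<85)&(p.max(-1)<90)&(w[...,0]>370)&(w[...,0]<450)&(w[...,1]<-120)&(w[...,1]>-190)
v,u=np.nonzero(m); print(m.sum()); P=np.array([ray(a,b,K,T,74)[:2] for a,b in zip(u,v)]).astype(np.float32)
print(u.mean(),v.mean(),cv2.minEnclosingCircle(P),P.mean(0))
"
```

```text
t: 18.5
position: [394.0, -137.2, 141.9]
ee_rot: [-178.6, -0.3, 69.5]
contact_force: [0.3, -0.6, 0.1]
gripper_width: 95.0
t 18.6 pos [ 394.2 -137.5  141.9] rpy [-178.62   -0.31   69.51] jaw -20.5 w 95.1 F [-0.3 -0.3  0.3]
n 4 turn z/row -0.12 shift cm/row [-0.257  0.421] 1.297
536
338.5820895522388 266.8526119402985 ((407.24298095703125, -151.33824157714844), 10.541153907775879) [ 407.27112 -151.29915]
```

View pics/w5.png

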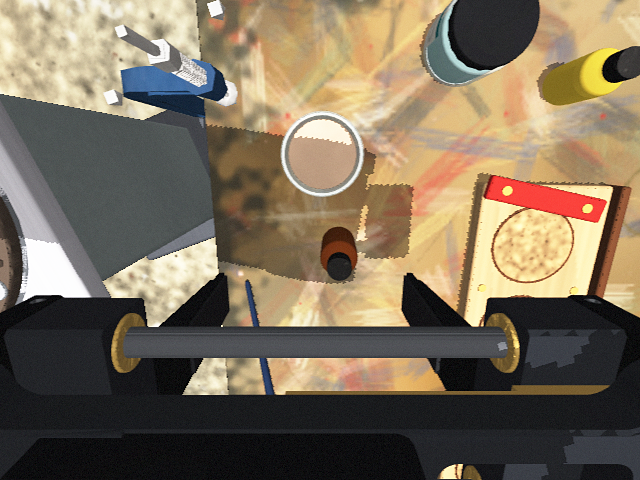

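View pics/sc5.png

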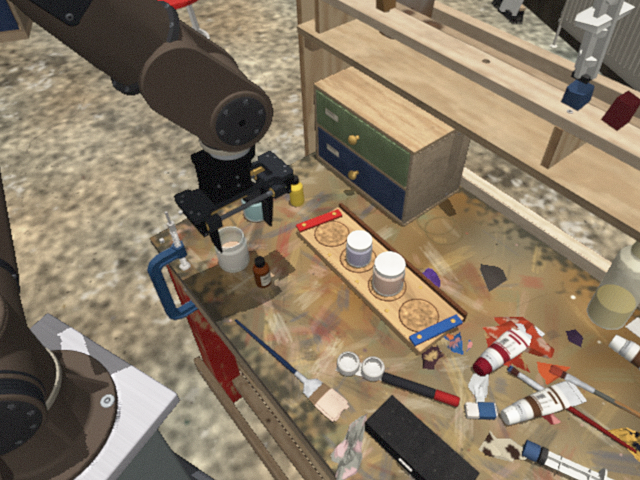

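The wrist view shows the amber cap at (338,267), ray-cast to (407, -151.5). The scene view shows violet and orange upright on marks 2 and 3.

```bash
python3 -m creep '[[[-1.4,-0.3,0,-0.5,0.9,0.5,9.5],[0,0,-0.3,-0.5,0.9,0.8,9.5],[0,0,0,0,0,1.5,9.5],[0,0,0,0,0,1.8,9.5],[0,0,0,0,0,1.8,9.5],[0,0,0,0,0,0.5,9.5],[0,0,0,0,0,0,9.5],[0,0,0,0,0,0,9.5]]]'; python3 -c "
from h import *
step([407,-152,12],-20.5,3)"
```

```text
t: 19.4
position: [411.3, -158.7, 68.8]
ee_rot: [180.0, -0.0, 69.7]
contact_force: [-0.7, 0.5, 0.2]
gripper_width: 95.0
t 19.4 pos [ 411.3 -158.7   68.8] rpy [ 1.7997e+02 -1.0000e-02  6.9680e+01] jaw -20.3 w 95.0 F [-0.7  0.5  0.2]
n 3 turn z/row 0.06 shift cm/row [ 0.16  -0.211] 1.893
```

```bash
python3 -m creep '[[[0,0,0,0.25,-0.3,1,8],[0,0,0,0.15,-0.2,1.5,7],[0,0,0,0,0,1.5,7],[0,0,0,0,0,0.9,7],[0,0,0,0,0,0.2,7],[0,0,0,0,0,0,7],[0,0,0,0,0,0,7]]]'; python3 -c "
from h import *
step([407,-152,12],-20.5,1)"
```

```text
t: 20.1
position: [411.0, -155.1, 20.4]
ee_rot: [179.5, 0.1, 69.7]
contact_force: [-0.4, -0.8, 0.8]
gripper_width: 70.2
t 20.1 pos [ 411.  -155.1   20.4] rpy [1.795e+02 6.000e-02 6.968e+01] jaw -20.3 w 70.2 F [-0.4 -0.8  0.8]
n 1 turn z/row 0.18 shift cm/row [ 0.148 -0.485] 0.845
```

```bash
python3 -m creep '[[[0.4,0,0,0.15,-0.45,0.5,7],[0,0,0,0,0,0.2,6],[0,0,0,0,0,0,4],[0,0,0,0,0,0,2],[0,0,0,0,0,0,2],[0,0,0,0,0,0,2],[0,0,0,0,0,0,2],[0,0,0,0,0,0,2],[0,0,0,0,0,0,2]]]' 12; python3 -c "
from h import *
step([407,-152,12],-20.5,1)"
```

```text
t: 21.0
position: [407.6, -152.1, 14.1]
ee_rot: [179.8, 0.1, 69.7]
contact_force: [0.5, -0.8, 0.0]
gripper_width: 30.6
t 21.0 pos [ 407.6 -152.1   14.1] rpy [1.7982e+02 8.0000e-02 6.9690e+01] jaw -20.3 w 30.6 F [ 0.5 -0.8  0. ]
n 1 turn z/row 0.19 shift cm/row [-0.008 -0.056] 0.209
```

```bash
python3 -m creep '[[[0,0,0,0,0,-0.8,2],[0,0,0,0,0,-1.8,2],[0,0,0,0,0,-2,2],[0,0,0,0,0,-2,2],[0,0,0,0,0,-1.5,2],[0,0,0,0,0,0,2]]]' 15; python3 -c "
from h import *
step([571,-209,95],-21.7,9)"
```

```text
t: 21.6
position: [406.8, -151.7, 99.9]
ee_rot: [179.9, 0.1, 69.7]
contact_force: [0.1, 0.3, -0.3]
gripper_width: 30.6
t 21.6 pos [ 406.8 -151.7   99.9] rpy [1.799e+02 7.000e-02 6.969e+01] jaw -20.3 w 30.6 F [ 0.1  0.3 -0.3]
n 9 turn z/row 0.15 shift cm/row [0.057 1.931] 0.054
```

```bash
python3 -m creep '[[[0,0,0.1,0,1,0,2],[0,0,0.15,0.05,1.9,0,2],[0,0,0.15,0.05,1.9,0,2],[0,0,0.15,0.05,1.9,0,2],[0,0,0.15,0.05,1.9,0,2],[0,0,0.15,0.05,1.9,0,2],[0,0,0.15,0.05,1.9,0,2],[0,0,0.15,0.05,1.9,0,2],[0,0,0.1,0.1,1.5,0,2],[0,0,0,0,0.6,0,2],[0,0,0,0,0,0,2],[0,0,0,0,0,0,2]]]'; python3 -c "
from h import *
step([571,-209,38],-21.7,4)
p,d,K,T=grab('wrist','w6')"
```

```text
t: 22.8
position: [569.6, -208.5, 89.1]
ee_rot: [-179.4, 0.0, 68.3]
contact_force: [0.8, -0.0, -0.4]
gripper_width: 30.4
t 22.8 pos [ 569.6 -208.5   89.1] rpy [-179.43    0.     68.3 ] jaw -21.7 w 30.4 F [ 0.8 -0.  -0.4]
n 4 turn z/row 0.0 shift cm/row [0.002 0.037] 1.277
```

View pics/w6.png

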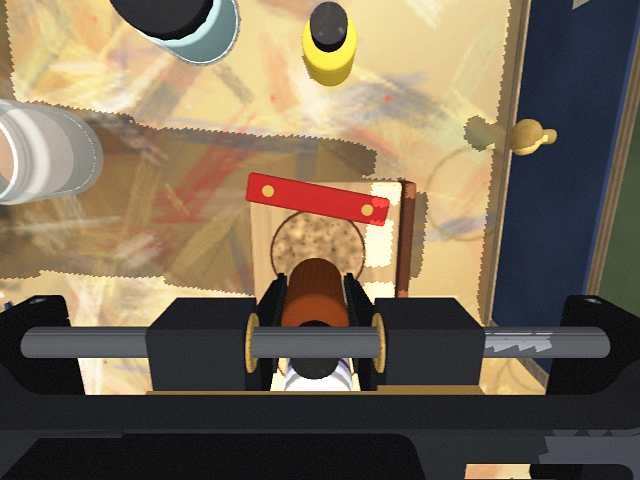

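```bash
python3 -m creep '[[[-0.6,0,0,0,0.1,1.2,2],[0,0,0,0,0,1.5,2],[0,0,0,0,0,1.2,2],[0,0,0,0,0,0.3,2],[0,0,0,0,0,0,2],[0,0,0,0,0,0,2]]]'; python3 -c "
from h import *
step([571.5,-209,32],-21.7,1)"
```

```text
t: 23.45
position: [568.6, -208.3, 46.8]
ee_rot: [179.9, 0.0, 68.3]
contact_force: [0.1, -0.3, -1.2]
gripper_width: 31.0
t 23.45 pos [ 568.6 -208.3   46.8] rpy [1.7994e+02 1.0000e-02 6.8280e+01] jaw -21.7 w 31.0 F [ 0.1 -0.3 -1.2]
n 1 turn z/row -0.02 shift cm/row [0.04  0.291] 1.478
```

```bash
python3 -m creep '[[[0,0,0,0,0.3,0.7,2],[0,0,0,0,0,0.4,2],[0,0,0,0,0,0.1,2],[0,0,0,0,0,0,2]]]'; python3 -c "
from h import *
step([571.5,-209,32],-21.7,1)"
```

```text
t: 23.85
position: [572.2, -209.7, 34.9]
ee_rot: [179.8, 0.0, 68.3]
contact_force: [0.9, 1.0, -1.1]
gripper_width: 30.5
t 23.85 pos [ 572.2 -209.7   34.9] rpy [1.7984e+02 1.0000e-02 6.8280e+01] jaw -21.7 w 30.5 F [ 0.9  1.  -1.1]
n 1 turn z/row -0.02 shift cm/row [ 0.041 -0.097] 0.288
```

```bash
python3 -m creep '[[[0.2,0,0,0.05,-0.05,0.12,2],[0,0,0,0,0,0.08,2],[0,0,0,0,0,0.08,2],[0,0,0,0,0,0.06,2],[0,0,0,0,0,0,2]]]'; python3 -c "
from h import *
step([571.5,-209,32],-21.7,1)"
```

```text
t: 24.35
position: [572.2, -209.1, 32.3]
ee_rot: [-180.0, 0.0, 68.3]
contact_force: [-0.3, -0.1, -0.4]
gripper_width: 30.5
t 24.35 pos [ 572.2 -209.1   32.3] rpy [-1.800e+02  2.000e-02  6.829e+01] jaw -21.7 w 30.5 F [-0.3 -0.1 -0.4]
n 1 turn z/row -0.01 shift cm/row [-0.01  -0.066] 0.026
```

```bash
python3 -m creep '[[[0,0,0,0,0,0.1,2],[0,0,0,0,0,0.1,2],[0,0,0,0,0,0,2]]]'
```

```text
t: 24.65
position: [572.4, -209.3, 32.3]
ee_rot: [179.9, 0.0, 68.3]
contact_force: [0.1, -0.2, -0.4]
gripper_width: 30.7
```

```bash
python3 -m creep '[[[0,0,0,0,0,0,3.1],[0,0,0,0,0,0,3.3],[0,0,0,0,0,0,3.6],[0,0,0,0,0,0,5],[0,0,0,0,0,0,7],[0,0,0,0,0,-1,7],[0,0,0,0,0,-2,8],[0,0,0,0,0,-3,9.5],[0,0,0,0,0,-3,9.5],[0,0,0,0,0,-3,9.5],[0,0,0,0,0,-0.5,9.5],[0,0,0,0,0,0,9.5]]]'; python3 -c "
from h import *
step([422,-70,155],-9.5,10)"
```

```text
t: 25.85
position: [572.0, -209.0, 164.4]
ee_rot: [179.9, 0.0, 68.3]
contact_force: [0.8, -0.8, -0.9]
gripper_width: 94.3
t 25.85 pos [ 572.  -209.   164.4] rpy [1.7993e+02 3.0000e-02 6.8290e+01] jaw -21.7 w 94.3 F [ 0.8 -0.8 -0.9]
n 10 turn z/row -1.22 shift cm/row [ 0.918 -1.832] 0.094
```

```bash
python3 -m creep '[[[0,0,-0.6,0.5,-0.9,0,9.5],[0,0,-1.2,0.92,-1.8,0,9.5],[0,0,-1.2,0.92,-1.8,0,9.5],[0,0,-1.2,0.92,-1.8,0,9.5],[0,0,-1.2,0.92,-1.8,0,9.5],[0,0,-1.2,0.92,-1.8,0,9.5],[0,0,-1.2,0.92,-1.8,0,9.5],[0,0,-1.2,0.92,-1.8,0,9.5],[0,0,-1.2,0.92,-1.8,0,9.5],[0,0,-0.8,0.5,-1.1,0,9.5],[0,0,-0.5,0.3,-0.5,0,9.5],[0,0,0,0,0,0,9.5],[0,0,0,0,0,0,9.5]]]'; python3 -c "
from h import *
p,d,K,T=grab('wrist','w7')
grab('scene','sc7')
step([422,-70,90],-9.5,4)
"
```

```text
t: 27.15
position: [418.4, -67.5, 153.5]
ee_rot: [-178.8, -0.2, 80.6]
contact_force: [0.2, -0.4, 0.3]
gripper_width: 94.5
t 27.25 pos [418.5 -67.6 153.5] rpy [-178.78   -0.23   80.57] jaw -9.4 w 95.0 F [-0.2 -0.   0.2]
n 4 turn z/row 0.02 shift cm/row [-0.045  0.095] 1.588
```

View pics/w7.png

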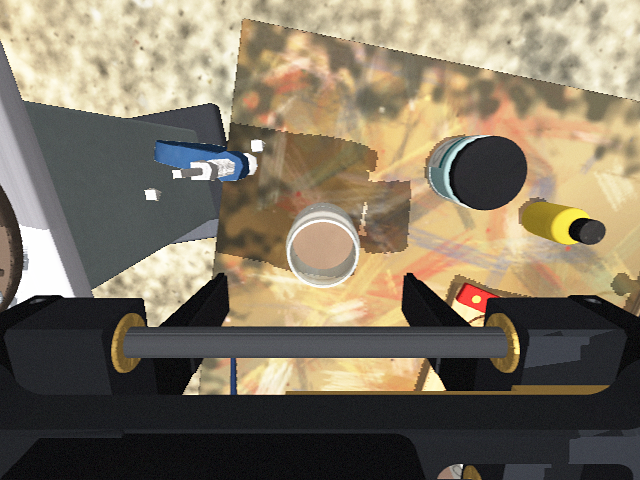

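View pics/sc7.png

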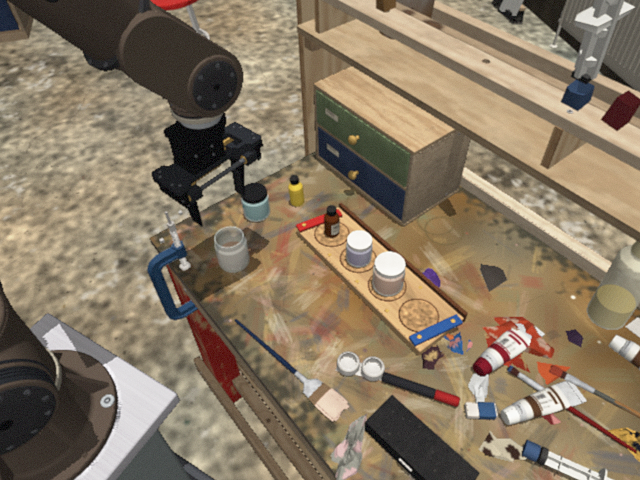

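Three placed. The glass rim is centred at about (322,251) in the wrist view. I'll check its position by rays.

```bash
python3 -c "
from h import *
p,d,K,T=load('pics/w7.npz'); print(ray(322.5,251,K,T,74).round(1))
r=(np.array([ray(286,251,K,T,74),ray(359,251,K,T,74)])); print(r.round(1),np.linalg.norm(r[0]-r[1]))
w=cloud(d,K,T); m=(w[...,2]>70)&(w[...,2]<82)&(abs(w[...,0]-422)<45)&(abs(w[...,1]+70)<45); v,u=np.nonzero(m)
P=np.array([ray(a,b,K,T,74)[:2] for a,b in zip(u,v)]).astype(np.float32); print(cv2.minEnclosingCircle(P))
p,d,K,T=load('pics/sc7.npz'); w=cloud(d,K,T); m=(w[...,2]>70)&(w[...,2]<82)&(abs(w[...,0]-422)<45)&(abs(w[...,1]+70)<45); v,u=np.nonzero(m)
P=np.array([ray(a,b,K,T,74)[:2] for a,b in zip(u,v)]).astype(np.float32); print(cv2.minEnclosingCircle(P))
"; python3 -m creep '[[[-1.2,-0.2,0,0,0.1,1.2,9.5],[0,0,0,0,0.1,1.8,9.5],[0,0,0,0,0,1.8,9.5],[0,0,0,0,0,1.6,9.5],[0,0,0,0,0,0.4,9.5],[0,0,0,0,0,0,9.5],[0,0,0,0,0,0,9.5]]]'; python3 -c "
from h import *
step([422,-70,28],-9.5,3)
"
```

```text
[423.8 -68.3  74. ]
[[395.6 -63.9  74. ]
 [451.9 -72.8  74. ]] 56.92744535996058
((423.08160400390625, -69.89804077148438), 28.649524688720703)
((421.1882629394531, -72.66065216064453), 30.38760757446289)
t: 27.95
position: [424.1, -70.4, 83.7]
ee_rot: [179.8, 0.0, 80.4]
contact_force: [0.3, -0.5, 0.7]
gripper_width: 95.3
t 27.95 pos [424.1 -70.4  83.7] rpy [1.7976e+02 1.0000e-02 8.0380e+01] jaw -9.6 w 95.3 F [ 0.3 -0.5  0.7]
n 3 turn z/row -0.04 shift cm/row [ 0.003 -0.07 ] 1.855
```

```bash
python3 -m creep '[[[0,0,0,0,-0.05,1.2,9.5],[0,0,0,0,-0.05,1.6,9.5],[0,0,0,0,0,1.6,9.5],[0,0,0,0,0,0.8,9.5],[0,0,0,0,0,0,9.5],[0,0,0,0,0,0,9.5]]]' 15; python3 -c "
from h import *
step([422.5,-70,28],-9.5,1)
"
```

```text
t: 28.55
position: [426.5, -71.5, 34.2]
ee_rot: [179.3, 0.1, 80.4]
contact_force: [-0.0, 0.2, 0.6]
gripper_width: 95.1
t 28.55 pos [426.5 -71.5  34.2] rpy [1.7929e+02 8.0000e-02 8.0370e+01] jaw -9.6 w 95.1 F [-0.   0.2  0.6]
n 1 turn z/row -0.13 shift cm/row [ 0.08  -0.417] 0.623
```

```bash
python3 -m creep '[[[0.6,0,0,0.08,-0.35,0.4,9.5],[0,0,0,0,0,0,8],[0,0,0,0,0,0,5.5],[0,0,0,0,0,0,5.5],[0,0,0,0,0,0,5.5],[0,0,0,0,0,0,5.5],[0,0,0,0,0,0,5.5],[0,0,0,0,0,0,5.5]]]' 15; python3 -c "
from h import *
step([422.5,-70,28],-9.5,1)
"
```

```text
t: 29.35
position: [423.7, -70.2, 31.8]
ee_rot: [179.8, 0.1, 80.4]
contact_force: [0.3, 0.9, -0.2]
gripper_width: 61.1
t 29.35 pos [423.7 -70.2  31.8] rpy [1.7978e+02 1.1000e-01 8.0370e+01] jaw -9.6 w 61.1 F [ 0.3  0.9 -0.2]
n 1 turn z/row -0.13 shift cm/row [ 0.001 -0.119] 0.375
```

```bash
python3 -m creep '[[[0,0,0,0,0,-0.8,5.5],[0,0,0,0,0,-1.5,5.5],[0,0,0,0,0,-2,5.5],[0,0,0,0,0,-2,5.5],[0,0,0,0,0,-2.2,5.5],[0,0,0,0,0,-2.2,5.5],[0,0,0,0,0,-1.5,5.5],[0,0,0,0,0,-0.5,5.5],[0,0,0,0,0,0,5.5]]]' 18; python3 -c "
from h import *
step([478,-443.5,155],-21.7,15)
"
```

```text
t: 30.25
position: [421.7, -69.4, 166.5]
ee_rot: [179.9, 0.1, 80.4]
contact_force: [0.8, 0.1, -2.3]
gripper_width: 61.3
t 30.25 pos [421.7 -69.4 166.5] rpy [1.7989e+02 9.0000e-02 8.0370e+01] jaw -9.6 w 61.3 F [ 0.8  0.1 -2.3]
n 15 turn z/row 0.8 shift cm/row [-2.312  1.021] 0.077
```

```bash
python3 -m creep '[[[0,0,0.5,-1.1,0.5,0,5.5],[0,0,0.8,-2.3,1.02,0,5.5],[0,0,0.8,-2.3,1.02,0,5.5],[0,0,0.8,-2.3,1.02,0,5.5],[0,0,0.8,-2.3,1.02,0,5.5],[0,0,0.8,-2.3,1.02,0,5.5],[0,0,0.8,-2.3,1.02,0,5.5],[0,0,0.8,-2.3,1.02,0,5.5],[0,0,0.8,-2.3,1.02,0,5.5],[0,0,0.8,-2.3,1.02,0,5.5],[0,0,0.8,-2.3,1.02,0,5.5],[0,0,0.8,-2.3,1.02,0,5.5],[0,0,0.8,-2.3,1.02,0,5.5],[0,0,0.8,-2.3,1.02,0,5.5],[0,0,0.5,-1.3,0.6,0,5.5],[0,0,0,-0.5,0.2,0,5.5],[0,0,0,0,0,0,5.5],[0,0,0,0,0,0,5.5]]]'; python3 -c "
from h import *
p,d,K,T=grab('wrist','w8')
step([478.5,-443.5,90],-21.7,4)
"
```

```text
t: 32.05
position: [468.9, -446.8, 143.9]
ee_rot: [-178.5, -0.4, 68.1]
contact_force: [0.3, 0.7, -2.4]
gripper_width: 61.3
t 32.1 pos [ 468.9 -446.6  144. ] rpy [-178.52   -0.42   68.11] jaw -21.9 w 61.3 F [ 0.1 -0.3 -2.2]
n 4 turn z/row -0.05 shift cm/row [0.161 0.193] 1.351
```

View pics/w8.png

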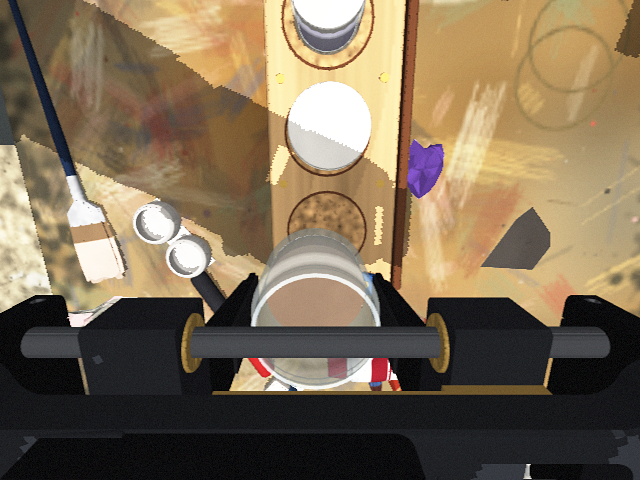

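```bash
python3 -c "
from h import *
p,d,K,T=load('pics/w8.npz'); print('m4',ray(327,229,K,T,18).round(1),'top edge',ray(327,191,K,T,18).round(1))
print('m3 bottom edge',ray(329,176,K,T,18).round(1),'orange lid',ray(329,126,K,T,84).round(1))
";python3 -m creep '[[[-1.5,-0.4,0,0.2,0.4,1.2,5.5],[0,0,0,0.2,0.4,1.6,5.5],[0,0,0,0,0,1.6,5.5],[0,0,0,0,0,1.6,5.5],[0,0,0,0,0,0.6,5.5],[0,0,0,0,0,0,5.5],[0,0,0,0,0,0,5.5]]]'; python3 -c "
from h import *
step([478.5,-443.5,50],-21.7,3)
"
```

```text
m4 [ 480.  -442.7   18. ] top edge [ 492.5 -410.8   18. ]
m3 bottom edge [ 498.8 -399.4   18. ] orange lid [ 511.1 -365.2   84. ]
t: 32.8
position: [479.9, -441.3, 75.7]
ee_rot: [-180.0, -0.0, 68.4]
contact_force: [-0.3, 0.2, -1.6]
gripper_width: 61.1
t 32.8 pos [ 479.9 -441.3   75.7] rpy [-1.7997e+02 -4.0000e-02  6.8430e+01] jaw -21.6 w 61.1 F [-0.3  0.2 -1.6]
n 3 turn z/row 0.04 shift cm/row [-0.084 -0.018] 0.856
```

```bash
python3 -m creep '[[[0,0,0,-0.15,0,0.8,5.5],[0,0,0,-0.1,0,0.8,5.5],[0,0,0,0,0,0.3,5.5],[0,0,0,0,0,0,5.5],[0,0,0,0,0,0,5.5]]]'; python3 -c "
from h import *
step([479,-443.8,49.8],-21.7,1)
"
```

```text
t: 33.3
position: [479.4, -444.4, 56.6]
ee_rot: [179.9, 0.0, 68.4]
contact_force: [-0.4, -0.2, -2.5]
gripper_width: 61.2
t 33.3 pos [ 479.4 -444.4   56.6] rpy [1.7992e+02 2.0000e-02 6.8420e+01] jaw -21.6 w 61.2 F [-0.4 -0.2 -2.5]
n 1 turn z/row 0.12 shift cm/row [ 0.04  -0.057] 0.677
```

```bash
python3 -m creep '[[[0,0,0,0.04,-0.05,0.3,5.5],[0,0,0,0,0,0.15,5.5],[0,0,0,0,0,0.1,5.5],[0,0,0,0,0,0.1,5.5],[0,0,0,0,0,0.08,5.5],[0,0,0,0,0,0.08,5.5],[0,0,0,0,0,0,5.5]]]'; python3 -c "
from h import *
step([479,-443.8,49.8],-21.7,1)
"
```

```text
t: 34.0
position: [479.3, -444.0, 50.1]
ee_rot: [179.8, 0.1, 68.4]
contact_force: [-0.3, -0.2, -1.9]
gripper_width: 61.3
t 34.0 pos [ 479.3 -444.    50.1] rpy [1.7984e+02 7.0000e-02 6.8430e+01] jaw -21.6 w 61.3 F [-0.3 -0.2 -1.9]
n 1 turn z/row 0.13 shift cm/row [ 0.011 -0.035] 0.029
```

```bash
python3 -m creep '[[[0.1,0,0,0,0,0.12,5.5],[0,0,0,0,0,0.12,5.5],[0,0,0,0,0,0.1,5.5],[0,0,0,0,0,0,5.5]]]'
```

```text
t: 34.4
position: [479.4, -444.2, 50.1]
ee_rot: [179.9, 0.1, 68.4]
contact_force: [-0.9, -0.6, -1.2]
gripper_width: 61.4
```

```bash
python3 -m creep '[[[0,0,0,0,0,0.25,5.5],[0,0,0,0,0,0,5.5]]]'
```

```text
t: 34.6
position: [479.5, -444.6, 49.4]
ee_rot: [179.8, 0.2, 68.5]
contact_force: [-0.1, -0.3, -1.8]
gripper_width: 61.5
```

```bash
python3 -m creep '[[[0,0,0,0,0,0.25,5.5],[0,0,0,0,0,0,5.5]]]';python3 -m creep '[[[0,0,0,0,0,0.2,5.5],[0,0,0,0,0,0.1,5.5],[0,0,0,0,0,0,5.5]]]'; python3 -c "
from h import *
p,d,K,T=grab('side','s9')
a=p[130:290,210:450,::-1]; cv2.imwrite('pics/s9c.png',cv2.resize(a,None,fx=3,fy=3,interpolation=cv2.INTER_CUBIC))"
```

```text
t: 34.8
position: [479.7, -445.0, 48.6]
ee_rot: [179.7, 0.2, 68.5]
contact_force: [-0.2, 0.2, -2.1]
gripper_width: 61.3
t: 35.1
position: [479.8, -445.3, 48.0]
ee_rot: [179.7, 0.3, 68.5]
contact_force: [-0.5, 0.5, -1.6]
gripper_width: 61.1
```

View pics/s9c.png

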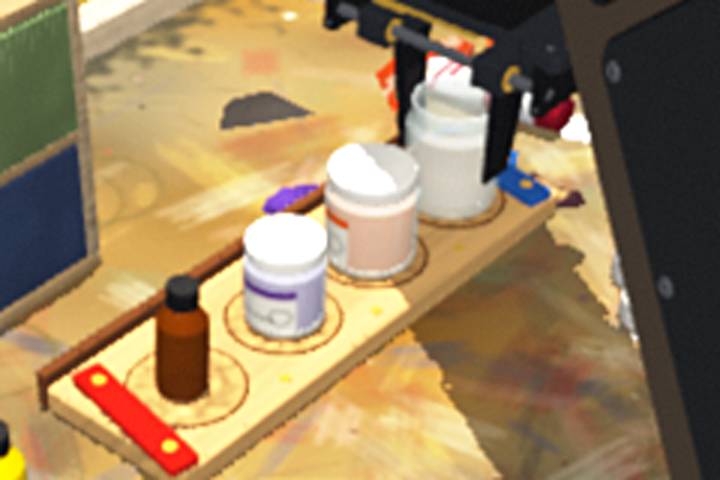

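The side crop shows bottle, violet, orange and glass in order. The glass rests on mark 4 as far as I can see. Releasing it now.

```bash
python3 -m creep '[[[0,0,0,0,0,0,6.2],[0,0,0,0,0,0,6.4],[0,0,0,0,0,0,6.7],[0,0,0,0,0,0,7.5],[0,0,0,0,0,0,8],[0,0,0,0,0,0,8]]]'; python3 -m creep '[[[0,0,0,0,0,-1,8],[0,0,0,0,0,-2,8],[0,0,0,0,0,-3,9],[0,0,0,0,0,-3,9.5],[0,0,0,0,0,-3,9.5],[0,0,0,0,0,-3,9.5],[0,0,0,0,0,-2,9.5],[0,0,0,0,0,-1,9.5],[0,0,0,0,0,0,9.5]]]'; python3 -c "
from h import *
step([440,-150,215],-21,12)
"
```

```text
t: 35.75
position: [480.0, -445.4, 46.3]
ee_rot: [179.7, 0.3, 68.5]
contact_force: [-0.8, 1.0, -0.2]
gripper_width: 79.0
t: 36.65
position: [479.1, -443.8, 238.5]
ee_rot: [179.6, 0.3, 68.5]
contact_force: [-0.3, -0.2, 0.1]
gripper_width: 94.7
t 36.65 pos [ 479.1 -443.8  238.5] rpy [179.61   0.31  68.48] jaw -21.5 w 94.7 F [-0.3 -0.2  0.1]
n 12 turn z/row -0.04 shift cm/row [ 2.163 -1.192] 0.195
```

On release the arm settled 1.7 mm lower, so the jar was already resting on the board. Now a check from all cameras.

```bash
python3 -m creep '[[[0,0,0,-0.5,-0.5,0,9.5],[0,0,0,-1.5,-0.5,0,9.5],[0,0,0,-2,-0.5,0,9.5],[0,0,0,-2,-0.5,0,9.5],[0,0,0,-2,-0.5,0,9.5],[0,0,0,-1,-0.5,0,9.5],[0,0,0,0,0,0,9.5],[0,0,0,0,0,0,9.5]]]'; python3 - <<'E'
from h import *
marks=np.array([[571.5,-209],[540.3,-287.3],[509.5,-365.5],[478.7,-443.7]]); tops=[92,76,84,92]
for n in ['scene','side','wrist']:
    p,d,K,T=grab(n,n+'_f'); w=cloud(d,K,T)
    for (mx,my),t in zip(marks,tops):
        m=(abs(w[...,2]-t-1)<5)&(np.hypot(w[...,0]-mx,w[...,1]-my)<45)
        v,u=np.nonzero(m)
        if len(u)<20: print(n,t,'few',len(u)); continue
        P=np.array([ray(a,b,K,T,t)[:2] for a,b in zip(u,v)]).astype(np.float32); c,r=cv2.minEnclosingCircle(P)
        print(n,'offset from mark',np.round(np.array(c)-[mx,my],1),'r',round(r,1),'top',np.nanmedian(w[m][:,2]).round(1))
a=cv2.imread('pics/side_f.png')[130:390,170:450]; cv2.imwrite('pics/sfc.png',cv2.resize(a,None,fx=2.3,fy=2.3,interpolation=cv2.INTER_CUBIC))
E
```

```text
t: 37.45
position: [410.0, -520.9, 230.4]
ee_rot: [-179.8, -0.1, 68.4]
contact_force: [0.5, 0.3, -1.0]
gripper_width: 95.1
scene offset from mark [-3.  -1.6] r 11.1 top 90.6
scene offset from mark [-2.4 -2.9] r 24.8 top 75.9
scene offset from mark [-1.  -0.7] r 28.7 top 83.8
scene offset from mark [-0.  -2.3] r 29.4 top 91.0
side offset from mark [-3.2  2.3] r 11.3 top 91.7
side offset from mark [-3.6  1.3] r 26.8 top 76.4
side offset from mark [-1.6  2.8] r 30.4 top 84.5
side offset from mark [-0.6  1.6] r 32.0 top 91.3
wrist 92 few 0
wrist 76 few 0
wrist offset from mark [ 0.8 -0.6] r 27.8 top 86.0
wrist offset from mark [ 2.1 -1.1] r 28.1 top 93.8
```

View pics/wrist_f.png

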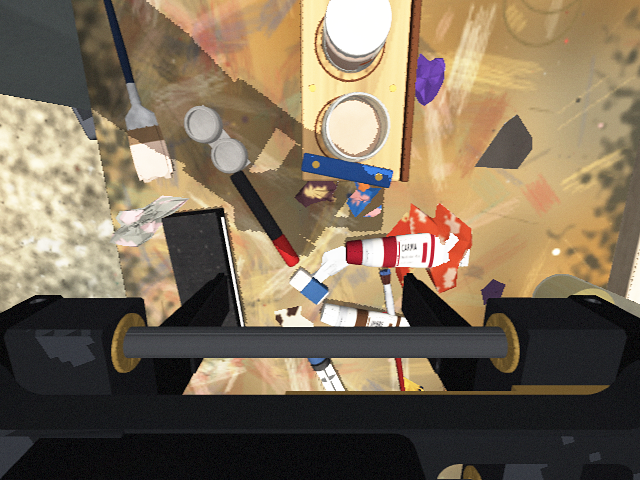

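View pics/sfc.png

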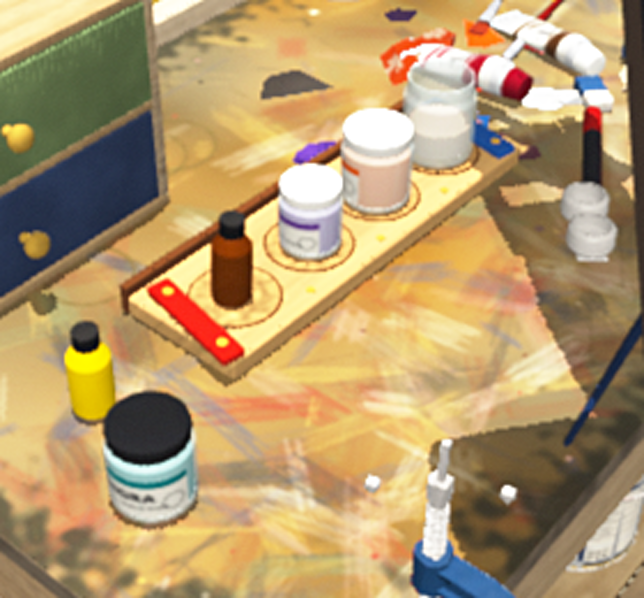

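View pics/scene_f.png

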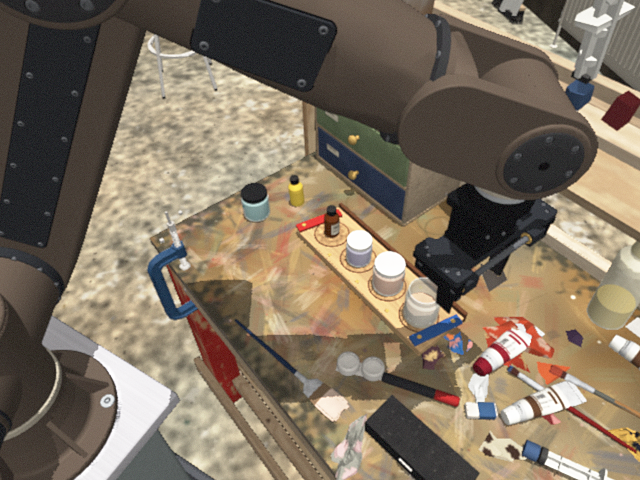

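```bash
python3 - <<'E'
from h import *
for n in ['scene0','scene_f','side0','side_f']:
    p,d,K,T=load(f'pics/{n}.npz'); w=cloud(d,K,T)
    m=(abs(w[...,2]-67)<5)&(np.hypot(w[...,0]-554,w[...,1]+31)<45); v,u=np.nonzero(m)
    P=np.array([ray(a,b,K,T,66)[:2] for a,b in zip(u,v)]).astype(np.float32); print(n,'teal',cv2.minEnclosingCircle(P))
print(manip.state()['t'],np.abs(manip.state()['dq']).max()); manip.hand_in()
E
```

```text
scene0 teal ((554.8890380859375, -33.81529998779297), 29.039051055908203)
scene_f teal ((552.7767944335938, -32.989173889160156), 29.826885223388672)
side0 teal ((552.3320922851562, -30.024213790893555), 28.984600067138672)
side_f teal ((554.047119140625, -28.64985466003418), 29.449430465698242)
37.6 0.2755450276535791
the job is handed in; nothing more can be done
```

All four jars stand upright on the cork marks, in order from the red end to the blue end: amber drier bottle, violet, orange, glass medium jar. I handed the job in at 37.6 s of the 96 s allowed, with the arm clear of everything.

- **Centring:** the scene and side cameras put each jar about 1 to 4 mm from its mark. They disagreed by up to 4 mm, mostly in y. The wrist camera agreed to about 2.5 mm for orange and glass; bottle and violet were out of its final view.
- **Least certain:** the bottle. One mark estimate from the scene camera puts it nearly 6 mm off, but the wrist view before placing put it within 1 mm.
- **Touchdown:** the wrist force reading showed contact for violet but was within its noise for orange and glass. The glass jar was already resting when I released it. Orange may have dropped under 1 mm.
- **Left alone:** the teal jar's before and after measurements agree to about 2 mm, within measurement noise. I did not touch the yellow look-alike, and it looks unmoved in the pictures.

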